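# Turn a plant pot over and set it under the drill

### The arm

A 6-joint arm with a two-finger parallel gripper is mounted at the origin on the work surface. World frame = base frame: x ahead of the robot, y to its left, z up, the work surface at z = 0. Lengths are in m, angles in rad, forces in N, time in s.
With the tool pointing down it reaches from about 0.3 to 0.775 m from the base axis. Payload 14.6 kg.
Tool frame: the origin (TCP) lies on the centre line of the jaws, within the pads' length; the fingertips stand 19 mm ahead of it and the grasp point (between the pads) is the TCP; z points along the fingers, y is the line along which they close (so a half turn about z gives the same grasp; the last joint's range is limited). The gripper opens to 94 mm and grips with 3 to 60 N. Pads are 16 mm wide; open, the fingers measure 119 mm over their backs; the gripper's body (75 mm by 177 mm) begins 78 mm behind the grasp point.
Start: joints at [1.162, 0.3, 1.521, -0, 1.321, -0.067], TCP at [0.184, 0.518, 0.224] pointing down, gripper open.
Joint ranges: [-3.03, 3.03], [-0.79, 2.21], [0.23, 2.52], [-1.04, 4.18], [0, 3.07], [-2.55, 2.55]. Speed limits (rad/s): [2.22, 2.22, 2.57, 3.14, 3.14, 3.14].

### API

Orientations are given as [roll, pitch, yaw] about the fixed x, y, z axes, in that order (R = Rz(yaw) Ry(pitch) Rx(roll)).
In Python, from station import get_obs, camera, workorder gives the robot as it stands.
- The arm moves only by the tool play_rows, never from a script. Its argument "motion" is a list that holds one entry, the list of rows, each a list of 7 numbers: the shift along the tool's x, y, z as a fraction of full scale, then the turn, a rotation vector about the tool's x, y, z as a fraction of full scale, then the opening, from -1 (shut) to 1 (fully open). In form: [[[x, y, z, ax, ay, az, grip], ...]]. A call has 1 to 10 rows; each row is the pose to reach, as a shift and turn from the pose commanded when the call began, along the tool's axes at that moment, turning the shorter way round; what a row does not reach only later rows make up. Full scale, the value 1, is 0.25 m for a shift and 2 pi rad for a turn. A row lasts 1/10 s, in which the tool goes at most 50 mm and 8.59 degrees, less where a joint would pass 70% of its speed; a pose out of reach is approached as far as the arm can. A call with a number of a shift or a turn outside -1 to 1 is refused whole. A call with a gripper value outside its range is refused whole. The fingers move at their own pace and stop on an object; "grip_force" is the grip in N (left out, the last holds). Time passes only in rows, so rows that repeat a pose let the fingers close. It gives the time, the measured TCP pose, the force, the opening and the grip force at its end, in the units of the state.
- get_obs(): the state, without advancing time (a new reading comes with each control period).
- camera(name): name is "scene" or "top" or "wrist"; returns a dict with "frame" (384x512x3 uint8, red, green, blue), "z_map" (384x512 float32, m along the optical axis (not along the pixel's ray), 0 where there is no reading), "camera_matrix" (3x3 intrinsics, pixels), "T" (4x4, takes a point from camera to world coordinates); the wrist camera has in their place "T_tool_cam" (4x4, takes a point from camera to tool coordinates, whose origin is the TCP and whose axes are the flange's). Camera axes: x right, y up, looking along -z (the intrinsics and any distortion apply to the point x, -y, -z); pixel columns grow to the right and rows downward; lengths in m; the calibration is good to about 2 mm. A picture is of the moment at which its call begins: read the wrist's pose just before it.
- workorder.hand_in(): hands the job in; it is judged then, once.
The state is a dict: "time_s": time; "qpos": joint angles; "joint_vel": joint speeds; "tau": joint torques, N m; "ee_pos": TCP position; "eef_rot": TCP orientation; "force": force on the tool from outside, world axes, zero at the start; "moment": the same for the moment, N m; "grip_width": finger opening in m; "grip_force": force on a finger pad.
Only numpy, scipy, OpenCV 4.12 (cv2) and the standard library are available. Lean on these libraries where they do the work, as an engineer would, in place of code of your own. Each camera call takes 0.05 s, during which the arm holds its last target. There are 200 camera calls.

### The job

This little green plant pot needs a drain hole drilled in its base: turn it over and stand it mouth-down on the plywood sled, in the outlined square, and let go of it. Then slide the sled along the bench, without lifting it off, until the marked spot on the pot's base sits right under the tip of the drill bit, to within 5 mm, and leave it there. Do not push against the drill stand, and leave the jar, the spray can and the set square where they are.

Things in the scene. Friction and masses are not known exactly. Their poses are not given: they have to be found in the camera images.
- pot: Loose green plastic plant pot: a square cup 56 x 56 mm outside, 70 mm tall, walls and base 4 mm, about 0.13 kg (varies); starts standing mouth-up on the bench. Origin at the centre of its base's outside; z points from the base out through the mouth (up at first, down once turned over); x and y are square to its flat sides. It also rests steadily on any side.
- mark (a point): The spot to be drilled, a white dot 12 mm across with a red centre, on the outside of the pot's base (hidden underneath at the start); at x = +10 mm, y = +6 mm in the pot's frame, z = 0
- mouth (a point): Centre of the pot's open mouth, at the level of the rim, 70 mm along the pot's z axis from its origin
- sled: Loose plywood board 220 mm (x) x 130 mm (y) x 12 mm thick, about 0.45 kg, lying on the bench, with a red upright handle block. Origin at the centre of its underside, z up; its handle end is at -x, toward the robot. It slides by friction alone.
- pad (a point): Centre of the black outlined square (90 x 90 mm) on the sled's top face where the pot is to stand; at x = +45 mm, y = 0, z = +12 mm in the sled's frame
- grip (a point): On the sled's red handle, 20 mm below its top; handle 40 mm (x) x 22 mm (y), reaching from 12 to 72 mm above the bench; at x = -85 mm, y = 0, z = +52 mm in the sled's frame. Pinch it across its 22 mm width (sled y).
- drill: Fixed drill stand; origin on the bench straight under the bit. Bit 6 mm across from 95 mm up (13 mm above the turned-over pot on the sled), chuck 20 mm across from 160 mm up, blue handpiece 24 mm (collar 36 mm) from 185 to 315 mm up. Its arm (238 to 262 mm up) runs along its y axis, to the left, to a 28 mm column 215 mm from the bit, 356 mm tall, on a foot 100 x 90 x 16 mm.
- bit_tip (a point): The point of the drill bit, pointing down, 95 mm above the bench; fixed
- jar: Bystander: amber glass jar with steel cap, 64 mm across, 75 mm tall; origin at the centre of its underside
- spray: Bystander: yellow spray can with red cap, 56 mm across, 170 mm tall; origin at the centre of its underside
- square: Bystander: steel set square 5 mm thick lying flat; blades 25 mm wide; one 150 mm long along y centred on the origin, the other reaching 122 mm along +x from the origin at the -y end
Things that resemble listed ones, but are neither listed nor needed, are in the scene too. Of the things shaped like the pot, the green one is meant.

How it is judged:
By the outcome, as a careful person would: the job done as asked, in the order asked, and still so for the second after the job is handed in, with the robot touching nothing.
It also fails if it takes over 72 s, if anything falls off the work surface, if the arm or the gripper's body presses on something with over 40 N, if the wrist force passes 120 N, or if a joint passes its speed limit or range.

## Working session

There is one attempt and no reset: what is moved stays moved. The work goes in short steps, Python scripts to look and compute and a tool call to move; the robot and the scene stay as the last step left them, time stands still between calls to the robot, and variables do not carry over. Pictures are saved under pics/ and viewed, at most 10 in all, crops included, and the job is handed in when it is done.

Besides the shell and the picture viewer there is one more tool, called after "Request:" by a JSON object that holds its "api" and its "payload", one argument or row to a line. play_rows: Moves the arm, as the interface text tells. Its arguments: {"type":"object","properties":{"motion":{"type":"array"},"grip_force":{"type":"number"}},"required":["motion"]}

```bash
ls; mkdir -p pics
cat > h.py <<'E'
import numpy as np, cv2
from station import get_obs, camera
from scipy.spatial.transform import Rotation as R
def cam(n):
    o=get_obs(); c=camera(n)
    if n=="wrist":
        T=np.eye(4); T[:3,:3]=R.from_euler('xyz',o["eef_rot"]).as_matrix(); T[:3,3]=o["ee_pos"]
        c["T"]=T@c["T_tool_cam"]
    return c
def pts(c):
    z=c["z_map"]; K=c["camera_matrix"]; v,u=np.indices(z.shape)
    p=np.stack([(u-K[0,2])/K[0,0]*z,-(v-K[1,2])/K[1,1]*z,-z],-1)
    return p@c["T"][:3,:3].T+c["T"][:3,3]
def ray(c,u,v,h):
    K=c["camera_matrix"]; d=c["T"][:3,:3]@np.array([(u-K[0,2])/K[0,0],-(v-K[1,2])/K[1,1],-1]); o=c["T"][:3,3]
    return o+d*(h-o[2])/d[2]
def save(c,n,crop=None,s=1):
    f=c["frame"][...,::-1]
    if crop: f=f[crop[1]:crop[3],crop[0]:crop[2]]
    cv2.imwrite(f"pics/{n}.png",cv2.resize(f,None,fx=s,fy=s,interpolation=cv2.INTER_CUBIC))
E
python3 - <<'E'
from h import *
a=cam("scene");b=cam("top")
im=np.hstack([a["frame"],b["frame"]])[...,::-1]
cv2.imwrite("pics/a.png",cv2.resize(a["frame"][...,::-1],(800,600)))
cv2.imwrite("pics/b.png",cv2.resize(b["frame"][...,::-1],(800,600)))
for c in(a,b): print(c["T"].round(3),c["camera_matrix"].round(1))
print(get_obs())
E
```

```text
pics
[[ 0.586 -0.561  0.585  1.134]
 [ 0.81   0.389 -0.439 -0.421]
 [ 0.019  0.731  0.683  0.773]
 [ 0.     0.     0.     1.   ]] [[387.1   0.  258.8]
 [  0.  387.1 187.4]
 [  0.    0.    1. ]]
[[-0.007  0.984 -0.175  0.349]
 [-1.    -0.01  -0.015  0.   ]
 [-0.016  0.175  0.984  1.089]
 [ 0.     0.     0.     1.   ]] [[427.1   0.  256.1]
 [  0.  427.1 185.6]
 [  0.    0.    1. ]]
{'time_s': 0.1, 'qpos': array([ 1.16236729e+00,  3.00388370e-01,  1.52147002e+00,  6.59651183e-05,
        1.32073467e+00, -6.65773802e-02]), 'joint_vel': array([ 0.00049199, -0.00278216, -0.00215612,  0.00071555, -0.00136941,
        0.00057464]), 'tau': array([ 4.39002915e-04, -5.32646549e+01, -3.53281581e+01,  7.08582276e-02,
        2.36070558e-02, -1.01256637e-04]), 'ee_pos': array([0.18427217, 0.51799509, 0.22397869]), 'eef_rot': array([-3.14059871e+00, -1.30310894e-04,  2.79972458e+00]), 'force': array([-1.11610583,  0.64155408, -0.88714494]), 'moment': array([1.14198938e-02, 1.30724402e-02, 6.55258565e-05]), 'grip_force': 0.0, 'grip_width': 0.0938183793213314}
```

View pics/a.png

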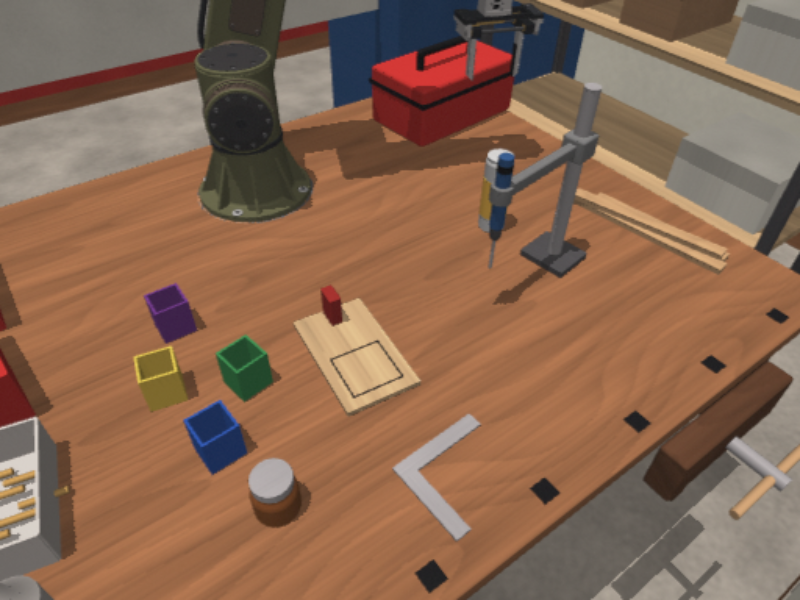

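View pics/b.png

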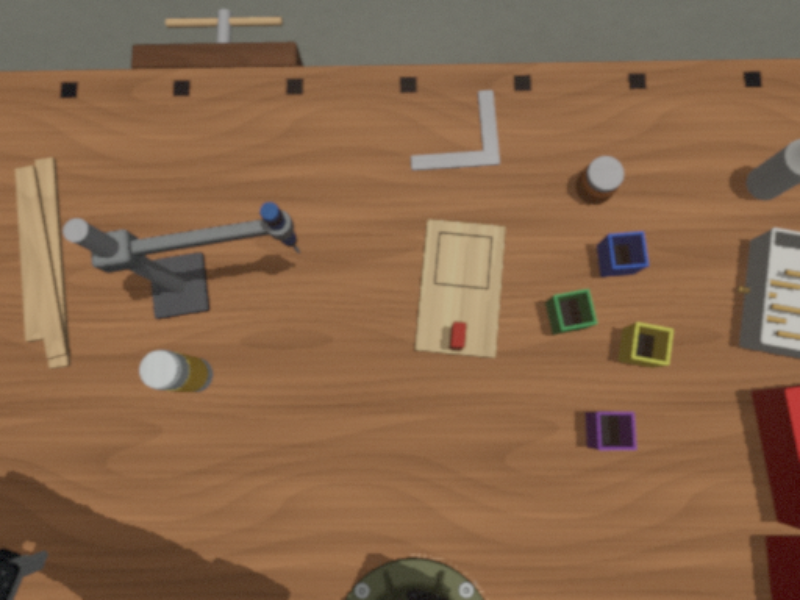

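Look-alikes (in the 800x600 top view): green pot at (572,311), blue at (624,254), yellow at (650,345), purple at (612,431). Green is the one I want. The sled is at (460,290) with its outline at (463,262) and its handle at (457,335). The bit is near (297,250), the jar at (603,178), the spray can at (172,371) and the set square at (470,130).

```bash
cat >> h.py <<'E'
def blob(c,lo,hi,zlo,zhi,roi=None):
    hsv=cv2.cvtColor(c["frame"],cv2.COLOR_RGB2HSV); m=cv2.inRange(hsv,np.array(lo),np.array(hi))>0
    P=pts(c); m&=(c["z_map"]>0)&(P[...,2]>zlo)&(P[...,2]<zhi)
    if roi: m&=(P[...,0]>roi[0])&(P[...,0]<roi[1])&(P[...,1]>roi[2])&(P[...,1]<roi[3])
    return P[m]
def rect(Q):
    (x,y),s,a=cv2.minAreaRect((Q[:,:2]*1000).astype(np.float32)); return np.round([x,y,*s,a],1)
E
python3 - <<'E'
from h import *
b=cam("top");a=cam("scene")
for c,n in((b,"top"),(a,"scene")):
    print(n)
    for nm,lo,hi in(("green",(50,80,30),(80,255,255)),("blue",(105,120,40),(125,255,255)),("yellow",(22,130,60),(32,255,255)),("purple",(130,60,30),(160,255,255))):
        Q=blob(c,lo,hi,.060,.078,(.1,.8,-.5,.1)); 
        if len(Q)>5: print(nm,len(Q),rect(Q),Q[:,2].mean().round(4))
    Q=blob(c,(0,150,60),(8,255,255),.066,.08,(.1,.8,-.3,.1)); print("handle top",len(Q),rect(Q),Q[:,2].mean())
    P=pts(c); z=P[...,2]
    # sled top
    Q=blob(c,(10,0,0),(35,160,255),.0085,.0155,(.2,.7,-.3,.05)); print("sled",len(Q),rect(Q))
    Q=P[(z>.11)&(z<.15)&(P[...,1]>.05)&(P[...,1]<.3)&(P[...,0]>.2)&(P[...,0]<.6)]; print("bit",len(Q),Q.mean(0) if len(Q) else 0)
    for nm,z0,z1,roi in(("chuck",.163,.182,(.3,.6,.1,.3)),("hand",.2,.23,(.3,.6,.1,.3)),("jar",.07,.08,(.4,.8,-.45,-.2)),("spray",.1,.18,(.15,.4,.25,.5)),("col",.3,.37,(.3,.6,.3,.6)),("foot",.01,.02,(.2,.6,.3,.5)),("sq",.003,.008,(.55,.75,-.25,.05))):
        Q=P[(z>z0)&(z<z1)&(P[...,0]>roi[0])&(P[...,0]<roi[1])&(P[...,1]>roi[2])&(P[...,1]<roi[3])]
        if len(Q)>3: print(nm,len(Q),rect(Q))
save(b,"crop",(260,130,460,300),4)
E
```

```text
top
green 159 [ 498.  -253.1   55.    54.4    9.9] 0.0676
blue 149 [ 590.3 -339.6   54.    54.7    4.4] 0.0669
yellow 220 [ 444.9 -368.3   57.8   56.2   78.4] 0.0674
purple 182 [ 454.8 -324.3   59.9  342.    81.7] 0.0677
handle top 116 [460.  -72.3  18.2  36.1  82.6] 0.07067421363387814
sled 3586 [ 568.8 -153.1  270.7  279.    85.6]
bit 11 [0.5854006  0.16840659 0.12606174]
chuck 15 [582.4 164.5   5.6  18.   52.2]
hand 23 [579.9 165.2   7.1  21.3  32.5]
jar 510 [ 569.6 -293.7  338.   161.4   10.7]
spray 298 [389.  346.5  21.1  52.3   0.4]
col 415 [553.1 381.3  28.7  27.6  42.6]
foot 1017 [489.6 373.6 226.3  91.    6.6]
sq 315 [648.9 -99.7 299.6 198.8  89.2]
scene
green 275 [ 499.8 -253.9   58.9   56.8   10.6] 0.0676
blue 315 [ 591.8 -341.3   58.2   56.2    4.4] 0.0677
yellow 266 [ 446.  -367.7   55.1   58.3   78.6] 0.0676
purple 224 [ 429.4 -320.6   60.7  297.6   82. ] 0.0674
handle top 102 [463.1 -75.3  21.1  40.4  85.4] 0.07190217997980437
sled 3029 [ 538.4 -154.9  275.   221.    83.6]
bit 30 [0.58827749 0.16861402 0.13067854]
chuck 35 [592.8 166.1  19.1  10.8  53.2]
hand 97 [590.9 164.4  24.3  13.4  33. ]
jar 934 [ 568.2 -293.7  339.2  163.6   11.8]
spray 66 [391.  346.1  52.5  17.2  89.8]
col 283 [555.7 380.8  28.6  29.5  66.8]
foot 498 [497.1 368.1 220.7  92.8  11.6]
sq 441 [ 649.4 -100.3  198.9  298.     0. ]
```

View pics/crop.png

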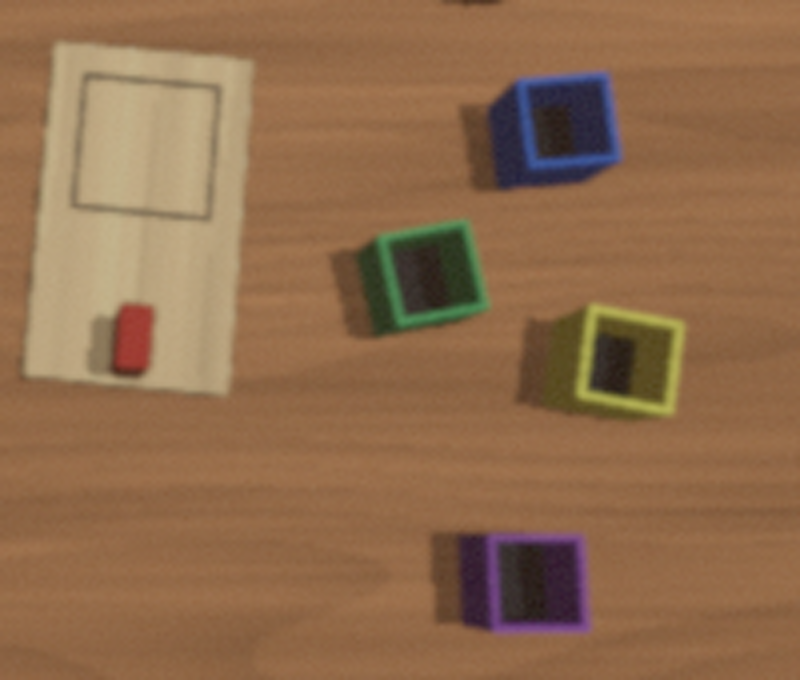

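The crop shows the green pot at (430,275): an open square, mouth up, standing clear of blue (555,130) and yellow (630,360). It is a match, at world (0.499, -0.253) with yaw of about 10°.

Plan: roll it 90° twice about the jaw axis, with a regrasp between. Each time I grasp tilted 20° inward and lay it down tilted 70° outward. Then I carry it upright to the sled.

```bash
cat >> h.py <<'E'
def rot(p,az): return R.from_euler('xyz',[180,p,az],degrees=True)
def plan(wps,start=None):
    "wps: (x,y,z,pitch,az) in m, deg; prints full-scale row for each as successive calls; start=(pos,Rotation)"
    if start is None:
        o=get_obs(); start=(o["ee_pos"],R.from_euler('xyz',o["eef_rot"]))
    p,r=start
    for w in wps:
        q,s=np.array(w[:3]),rot(*w[3:])
        d=np.round(r.inv().apply(q-p)/.25,3); t=np.round((r.inv()*s).as_rotvec()/(2*np.pi),3)
        n=max(np.linalg.norm(d)*250/50,np.linalg.norm(t)*360/8.59)
        print(w,"->",*d,*t,"rows>=%.1f"%n)
        p=p+r.apply(d*.25); r=r*R.from_rotvec(t*2*np.pi)
    return p,r
E
python3 - <<'E'
from h import *
plan([(.33,.20,.22,0,100),(.48,-.2,.20,0,30),(.499,-.2535,.12,20,10),(.499,-.2535,.040,20,10)])
E
```

```text
(0.33, 0.2, 0.22, 0, 100) -> -0.975 -1.003 0.017 -0.0 0.0 0.168 rows>=7.0
(0.48, -0.2, 0.2, 0, 30) -> -1.68 0.315 0.081 -0.0 0.0 0.194 rows>=8.6
(0.499, -0.2535, 0.12, 20, 10) -> -0.041 0.223 0.32 0.01 -0.055 0.055 rows>=3.3
(0.499, -0.2535, 0.04, 20, 10) -> 0.11 0.001 0.301 -0.0 0.0 0.0 rows>=1.6
```

Run:
```python
from h import *
plan([(.31,.30,.22,0,115),(.38,.07,.22,0,70),(.47,-.16,.20,0,30),(.499,-.2535,.13,20,10)])
```

```text
(0.31, 0.3, 0.22, 0, 115) -> -0.766 -0.653 0.017 -0.0 0.0 0.126 rows>=5.3
(0.38, 0.07, 0.22, 0, 70) -> -0.952 -0.136 0.0 -0.0 0.0 0.125 rows>=5.2
(0.47, -0.16, 0.2, 0, 30) -> -0.742 0.652 0.081 0.0 0.0 0.111 rows>=5.0
(0.499, -0.2535, 0.13, 20, 10) -> -0.087 0.382 0.28 0.01 -0.055 0.055 rows>=3.3
```

Request:
{"api": "play_rows", "payload": {
  "motion": [
    [[-0.766,-0.653,0.017,0,0,0.126,1],[-0.766,-0.653,0.017,0,0,0.126,1],[-0.766,-0.653,0.017,0,0,0.126,1],[-0.766,-0.653,0.017,0,0,0.126,1],[-0.766,-0.653,0.017,0,0,0.126,1],[-0.766,-0.653,0.017,0,0,0.126,1],[-0.766,-0.653,0.017,0,0,0.126,1],[-0.766,-0.653,0.017,0,0,0.126,1]]
  ]
}}

```text
time_s: 1.0
ee_pos: [0.3099, 0.3005, 0.2202]
eef_rot: [-3.142, -0.0, 2.01]
force: [-0.6, 0.5, 0.2]
grip_width: 0.094
grip_force: 0.0
```

Request:
{"api": "play_rows", "payload": {
  "motion": [
    [[-0.952,-0.136,0,0,0,0.125,1],[-0.952,-0.136,0,0,0,0.125,1],[-0.952,-0.136,0,0,0,0.125,1],[-0.952,-0.136,0,0,0,0.125,1],[-0.952,-0.136,0,0,0,0.125,1],[-0.952,-0.136,0,0,0,0.125,1],[-0.952,-0.136,0,0,0,0.125,1],[-0.952,-0.136,0,0,0,0.125,1]]
  ]
}}

```text
time_s: 1.8
ee_pos: [0.3799, 0.0711, 0.2201]
eef_rot: [-3.141, 0.0, 1.227]
force: [-1.1, 0.4, -0.1]
grip_width: 0.0939
grip_force: 0.0
```

Request:
{"api": "play_rows", "payload": {
  "motion": [
    [[-0.742,0.652,0.081,0,0,0.111,1],[-0.742,0.652,0.081,0,0,0.111,1],[-0.742,0.652,0.081,0,0,0.111,1],[-0.742,0.652,0.081,0,0,0.111,1],[-0.742,0.652,0.081,0,0,0.111,1],[-0.742,0.652,0.081,0,0,0.111,1],[-0.742,0.652,0.081,0,0,0.111,1],[-0.742,0.652,0.081,0,0,0.111,1]]
  ]
}}

```text
time_s: 2.6
ee_pos: [0.4701, -0.1582, 0.2]
eef_rot: [-3.141, 0.0, 0.529]
force: [-0.2, 0.3, -0.4]
grip_width: 0.0938
grip_force: 0.0
```

Request:
{"api": "play_rows", "payload": {
  "motion": [
    [[-0.087,0.382,0.28,0.01,-0.055,0.055,1],[-0.087,0.382,0.28,0.01,-0.055,0.055,1],[-0.087,0.382,0.28,0.01,-0.055,0.055,1],[-0.087,0.382,0.28,0.01,-0.055,0.055,1],[-0.087,0.382,0.28,0.01,-0.055,0.055,1],[-0.087,0.382,0.28,0.01,-0.055,0.055,1]]
  ]
}}

```text
time_s: 3.2
ee_pos: [0.4995, -0.2521, 0.1306]
eef_rot: [-3.14, 0.348, 0.18]
force: [0.8, 0.0, 1.0]
grip_width: 0.0939
grip_force: 0.0
```

Run:
```python
from h import *
o=get_obs(); print(o["time_s"],o["qpos"].round(3),o["ee_pos"].round(4),np.degrees(o["eef_rot"]).round(1))
c=cam("wrist"); Q=blob(c,(45,60,30),(85,255,255),.060,.078,(.4,.6,-.35,-.15)); print(len(Q),rect(Q) if len(Q) else 0,Q[:,2].mean())
plan([(.499,-.2535,.040,20,10)])
```

```text
3.2 [-0.444  0.578  1.387 -0.2    1.466  0.997] [ 0.4995 -0.2521  0.1306] [-179.9   19.9   10.3]
2517 [ 497.1 -252.5   57.1   55.4   10.1] 0.06782598714625675
(0.499, -0.2535, 0.04, 20, 10) -> 0.122 0.005 0.343 0.0 -0.0 0.001 rows>=1.8
```

Request:
{"api": "play_rows", "payload": {
  "motion": [
    [[0.06,0.002,0.17,0,0,0,1],[0.12,0.004,0.34,0,0,0,1],[0.12,0.004,0.34,0,0,0,1],[0.12,0.004,0.34,0,0,0,1],[0.12,0.004,0.34,0,0,0,-1],[0.12,0.004,0.34,0,0,0,-1],[0.12,0.004,0.34,0,0,0,-1],[0.12,0.004,0.34,0,0,0,-1],[0.12,0.004,0.34,0,0,0,-1],[0.12,0.004,0.34,0,0,0,-1]]
  ],
  "grip_force": 20
}}

```text
time_s: 4.25
ee_pos: [0.4984, -0.2544, 0.0401]
eef_rot: [-3.14, 0.349, 0.176]
force: [-0.5, 0.7, 3.1]
grip_width: 0.056
grip_force: 20.0
```

Run:
```python
from h import *
o=get_obs(); print(o["ee_pos"].round(4),np.degrees(o["eef_rot"]).round(1),o["grip_width"],o["grip_force"])
p,r=plan([(.52,-.25,.13,0,-8),(.54,-.25,.13,-35,-25),(.54,-.25,.13,-70,-25),(.54,-.25,.040,-70,-25),(.54,-.25,.030,-70,-25)])
```

```text
[ 0.4984 -0.2544  0.0401] [-179.9   20.    10.1] 0.055956938395429326 19.999603629112244
(0.52, -0.25, 0.13, 0, -8) -> -0.04 -0.003 -0.368 0.009 0.055 0.05 rows>=3.1
(0.54, -0.25, 0.13, -35, -25) -> 0.079 -0.011 -0.0 -0.015 0.097 0.045 rows>=4.5
(0.54, -0.25, 0.13, -70, -25) -> 0.0 0.0 -0.0 0.0 0.097 0.0 rows>=4.1
(0.54, -0.25, 0.04, -70, -25) -> -0.338 -0.001 0.123 -0.0 -0.0 0.0 rows>=1.8
(0.54, -0.25, 0.03, -70, -25) -> -0.038 0.0 0.014 -0.0 -0.0 0.0 rows>=0.2
```

Request:
{"api": "play_rows", "payload": {
  "motion": [
    [[-0.01,0,-0.1,0,0,0,-1],[-0.02,0,-0.2,0.002,0.02,0.02,-1],[-0.04,-0.003,-0.3,0.005,0.035,0.035,-1],[-0.04,-0.003,-0.368,0.009,0.055,0.05,-1],[-0.04,-0.003,-0.368,0.009,0.055,0.05,-1],[-0.04,-0.003,-0.368,0.009,0.055,0.05,-1]]
  ]
}}

```text
time_s: 4.85
ee_pos: [0.5192, -0.2499, 0.1293]
eef_rot: [-3.139, 0.004, -0.14]
force: [0.2, 0.1, -1.7]
grip_width: 0.0563
grip_force: 20.0
```

Request:
{"api": "play_rows", "payload": {
  "motion": [
    [[0.079,-0.011,0,-0.015,0.097,0.045,-1],[0.079,-0.011,0,-0.015,0.097,0.045,-1],[0.079,-0.011,0,-0.015,0.097,0.045,-1],[0.079,-0.011,0,-0.015,0.097,0.045,-1],[0.079,-0.011,0,-0.015,0.097,0.045,-1],[0.079,-0.011,0,-0.015,0.097,0.045,-1],[0.079,-0.011,0,-0.015,0.097,0.045,-1]]
  ]
}}

```text
time_s: 5.55
ee_pos: [0.5401, -0.2496, 0.1286]
eef_rot: [3.137, -0.608, -0.43]
force: [-0.3, -0.2, -0.7]
grip_width: 0.0559
grip_force: 20.0
```

Request:
{"api": "play_rows", "payload": {
  "motion": [
    [[0,0,0,0,0.097,0,-1],[0,0,0,0,0.097,0,-1],[0,0,0,0,0.097,0,-1],[0,0,0,0,0.097,0,-1],[0,0,0,0,0.097,0,-1],[0,0,0,0,0.097,0,-1],[0,0,0,0,0.097,0,-1]]
  ]
}}

```text
time_s: 6.25
ee_pos: [0.5495, -0.2291, 0.1272]
eef_rot: [-3.011, -0.844, -0.43]
force: [0.2, 0.1, -1.3]
grip_width: 0.056
grip_force: 20.0
```

Run:
```python
from h import *
o=get_obs(); print(o["time_s"],o["qpos"].round(3),o["ee_pos"].round(4),np.degrees(o["eef_rot"]).round(1),o["grip_width"])
c=cam("scene"); Q=blob(c,(45,60,30),(85,255,255),.03,.3,(.4,.7,-.35,-.15)); print(len(Q),Q.min(0),Q.max(0))
save(c,"d",(60,60,360,300),2.5)
plan([(.54,-.25,.036,-70,-25),(.54,-.25,.029,-70,-25)])
```

```text
6.25 [-0.549  0.264  2.066  1.655  0.22  -0.167] [ 0.5495 -0.2291  0.1272] [-172.5  -48.4  -24.6] 0.05602445797680067
997 [ 0.52308989 -0.2705334   0.08862924] [ 0.60169326 -0.19854895  0.16856445]
(0.54, -0.25, 0.036, -70, -25) -> -0.271 0.121 0.228 -0.021 0.06 -0.003 rows>=2.7
(0.54, -0.25, 0.029, -70, -25) -> -0.026 0.0 0.009 -0.0 -0.0 -0.0 rows>=0.1
```

View pics/d.png

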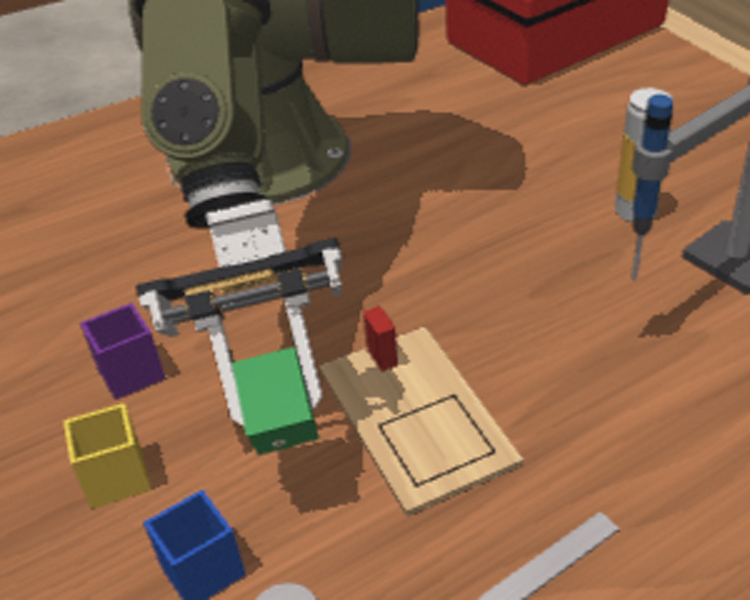

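The pot is held well at about (275,395) in the crop, with its base facing outward and tilted up. The wrist is passing its singularity (j5≈0.2), so I'll keep going until it flips.

Run:
```python
from h import *
plan([(.54,-.25,.13,-70,-25)])
```

```text
(0.54, -0.25, 0.13, -70, -25) -> 0.011 0.089 -0.019 -0.021 0.06 -0.003 rows>=2.7
```

Request:
{"api": "play_rows", "payload": {
  "motion": [
    [[0.011,0.089,-0.019,-0.021,0.06,-0.003,-1],[0.011,0.089,-0.019,-0.021,0.06,-0.003,-1],[0.011,0.089,-0.019,-0.021,0.06,-0.003,-1],[0.011,0.089,-0.019,-0.021,0.06,-0.003,-1],[0.011,0.089,-0.019,-0.021,0.06,-0.003,-1],[0.011,0.089,-0.019,-0.021,0.06,-0.003,-1],[0.011,0.089,-0.019,-0.021,0.06,-0.003,-1],[0.011,0.089,-0.019,-0.021,0.06,-0.003,-1],[0.011,0.089,-0.019,-0.021,0.06,-0.003,-1],[0.011,0.089,-0.019,-0.021,0.06,-0.003,-1]]
  ]
}}

```text
time_s: 7.3
ee_pos: [0.5395, -0.25, 0.1306]
eef_rot: [-3.132, -1.219, -0.447]
force: [-0.0, -0.3, -1.2]
grip_width: 0.0559
grip_force: 20.0
```

Run:
```python
from h import *
o=get_obs(); print(o["time_s"],o["qpos"].round(3),o["joint_vel"].round(2),o["ee_pos"].round(4),np.degrees(o["eef_rot"]).round(1),o["grip_width"])
plan([(.54,-.25,.13,-70,-25)])
plan([(.54,-.25,.04,-70,-25),(.54,-.25,.029,-70,-25)])
```

```text
7.3 [-0.534  0.366  2.211  2.993  0.659 -1.483] [ 0.   -0.    0.01  0.02  0.   -0.01] [ 0.5395 -0.25    0.1306] [-179.5  -69.9  -25.6] 0.05590017471874725
(0.54, -0.25, 0.13, -70, -25) -> -0.002 -0.001 0.002 0.0 0.0 -0.001 rows>=0.0
(0.54, -0.25, 0.04, -70, -25) -> -0.34 0.0 0.126 0.0 0.0 -0.001 rows>=1.8
(0.54, -0.25, 0.029, -70, -25) -> -0.041 0.0 0.015 0.0 0.0 0.0 rows>=0.2
```

Request:
{"api": "play_rows", "payload": {
  "motion": [
    [[-0.09,0,0.033,0,0,0,-1],[-0.18,0,0.066,0,0,0,-1],[-0.26,0,0.096,0,0,0,-1],[-0.34,0,0.126,0,0,0,-1],[-0.36,0,0.133,0,0,0,-1],[-0.365,0,0.135,0,0,0,-1],[-0.365,0,0.135,0,0,0,-1]]
  ]
}}

```text
time_s: 8.0
ee_pos: [0.5393, -0.25, 0.0334]
eef_rot: [-3.133, -1.219, -0.447]
force: [-0.3, 0.6, -1.1]
grip_width: 0.0562
grip_force: 20.0
```

Run:
```python
from h import *
o=get_obs(); print(o["time_s"],o["qpos"].round(3),o["force"].round(1),o["ee_pos"].round(4),np.degrees(o["eef_rot"]).round(1),o["grip_width"])
c=cam("scene"); P=pts(c); Q=blob(c,(45,60,30),(85,255,255),-.01,.3,(.4,.7,-.35,-.15)); print(len(Q),Q.min(0),Q.max(0))
save(c,"e",(60,60,360,300),2.5)
```

```text
8.0 [-0.533  0.652  2.176  3.029  0.907 -1.531] [-0.3  0.6 -1.1] [ 0.5393 -0.25    0.0334] [-179.5  -69.9  -25.6] 0.056226421523445036
930 [ 0.4554753  -0.29170444 -0.00271063] [ 0.58779996 -0.195706    0.06629542]
```

View pics/e.png

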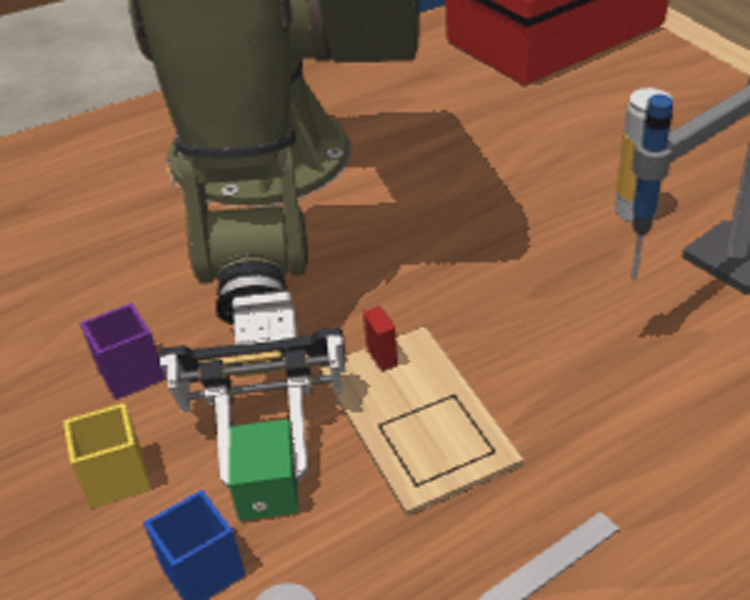

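The pot is held level about 5 mm above the bench at (262,465), base outward with the mark showing. The gripper body clears the sled. I'll set it down, release and lift off.

Request:
{"api": "play_rows", "payload": {
  "motion": [
    [[-0.008,0,0.003,0,0,0,-1],[-0.014,0,0.005,0,0,0,-1],[-0.018,0,0.007,0,0,0,-1],[-0.018,0,0.007,0,0,0,-1],[-0.018,0,0.007,0,0,0,1],[-0.018,0,0.007,0,0,0,1],[-0.018,0,0.007,0,0,0,1],[-0.018,0,0.007,0,0,0,1],[-0.018,0,0.007,0,0,0,1]]
  ]
}}

```text
time_s: 8.95
ee_pos: [0.539, -0.2499, 0.0277]
eef_rot: [-3.134, -1.218, -0.447]
force: [0.3, -0.6, -0.1]
grip_width: 0.092
grip_force: 0.0
```

Run:
```python
from h import *
o=get_obs(); print(o["time_s"],o["force"].round(1),o["ee_pos"].round(4),np.degrees(o["eef_rot"]).round(1),o["grip_width"])
plan([(.54,-.25,.13,-70,-25),(.54,-.25,.14,-25,-25),(.54,-.25,.13,20,-25)])
```

```text
8.95 [ 0.3 -0.6 -0.1] [ 0.539  -0.2499  0.0277] [-179.6  -69.8  -25.6] 0.0920147882797241
(0.54, -0.25, 0.13, -70, -25) -> 0.385 -0.002 -0.138 0.0 0.001 -0.001 rows>=2.0
(0.54, -0.25, 0.14, -25, -25) -> 0.038 -0.0 -0.013 0.001 -0.125 0.0 rows>=5.2
(0.54, -0.25, 0.13, 20, -25) -> -0.017 -0.0 0.036 -0.0 -0.125 0.0 rows>=5.2
```

Request:
{"api": "play_rows", "payload": {
  "motion": [
    [[0.1,0,-0.036,0,0,0,1],[0.25,0,-0.09,0,0,0,1],[0.46,0,-0.165,0,0,0,1],[0.46,0,-0.165,0,0,0,1],[0.46,0,-0.165,0,0,0,1]]
  ]
}}

```text
time_s: 9.45
ee_pos: [0.5401, -0.2507, 0.1518]
eef_rot: [-3.135, -1.222, -0.446]
force: [-0.0, 0.1, -0.4]
grip_width: 0.0939
grip_force: 0.0
```

Request:
{"api": "play_rows", "payload": {
  "motion": [
    [[0,0,0,0,-0.25,0,1],[0,0,0,0,-0.25,0,1],[0,0,0,0,-0.25,0,1],[0,0,0,0,-0.25,0,1],[0,0,0,0,-0.25,0,1],[0,0,0,0,-0.25,0,1],[0,0,0,0,-0.25,0,1],[0,0,0,0,-0.25,0,1],[0,0,0,0,-0.25,0,1],[0,0,0,0,-0.25,0,1]]
  ]
}}

```text
time_s: 10.45
ee_pos: [0.5491, -0.2379, 0.1497]
eef_rot: [-2.977, -0.743, -0.427]
force: [-0.4, -0.2, 0.3]
grip_width: 0.0941
grip_force: 0.0
```

Request:
{"api": "play_rows", "payload": {
  "motion": [
    [[0,0,0,0,0,0,1]]
  ]
}}

```text
time_s: 10.55
ee_pos: [0.5498, -0.2387, 0.151]
eef_rot: [-2.978, -0.747, -0.426]
force: [-0.8, -0.9, -0.8]
grip_width: 0.0942
grip_force: 0.0
```

Run:
```python
from h import *
o=get_obs(); print(o["time_s"],o["qpos"].round(3),o["ee_pos"].round(4),np.degrees(o["eef_rot"]).round(1),o["grip_width"])
for n in("top","scene","wrist"):
    c=cam(n); Q=blob(c,(45,60,30),(85,255,255),.050,.062,(.4,.7,-.35,-.15)); print(len(Q),rect(Q) if len(Q)>4 else 0, Q[:,2].mean())
plan([(.54,-.25,.16,20,-25),(.54,-.25,.033,20,-25)])
```

```text
10.55 [-0.583  0.23   1.984  0.931  0.337  0.548] [ 0.5498 -0.2387  0.151 ] [-170.7  -42.8  -24.4] 0.09422104253399388
283 [ 555.8 -259.8   55.9   45.1   70.2] 0.054876418627408406
605 [ 544.3 -252.2   55.    72.4   65.2] 0.05652766438097369
3811 [ 541.8 -251.    56.2   70.4   64.7] 0.05568624942844826
(0.54, -0.25, 0.16, 20, -25) -> 0.011 0.054 -0.045 -0.024 -0.175 0.016 rows>=7.4
(0.54, -0.25, 0.033, 20, -25) -> 0.175 -0.001 0.477 0.0 0.0 -0.0 rows>=2.5
```

Request:
{"api": "play_rows", "payload": {
  "motion": [
    [[0.011,0.054,-0.045,-0.024,-0.175,0.016,1],[0.011,0.054,-0.045,-0.024,-0.175,0.016,1],[0.011,0.054,-0.045,-0.024,-0.175,0.016,1],[0.011,0.054,-0.045,-0.024,-0.175,0.016,1],[0.011,0.054,-0.045,-0.024,-0.175,0.016,1],[0.011,0.054,-0.045,-0.024,-0.175,0.016,1],[0.011,0.054,-0.045,-0.024,-0.175,0.016,1],[0.011,0.054,-0.045,-0.024,-0.175,0.016,1],[0.011,0.054,-0.045,-0.024,-0.175,0.016,1],[0.011,0.054,-0.045,-0.024,-0.175,0.016,1]]
  ]
}}

```text
time_s: 11.7
ee_pos: [0.5408, -0.2489, 0.1591]
eef_rot: [-3.137, 0.354, -0.432]
force: [0.6, 0.6, 0.1]
grip_width: 0.0939
grip_force: 0.0
```

Run:
```python
from h import *
o=get_obs(); print(o["time_s"],o["qpos"].round(3),o["ee_pos"].round(4),np.degrees(o["eef_rot"]).round(1),o["grip_width"])
plan([(.541,-.251,.032,20,-25)])
```

```text
11.7 [-0.487  0.665  1.179 -0.014  1.652  1.518] [ 0.5408 -0.2489  0.1591] [-179.7   20.3  -24.7] 0.09388382061788833
(0.541, -0.251, 0.032, 20, -25) -> 0.18 0.01 0.475 -0.001 0.001 0.001 rows>=2.5
```

Request:
{"api": "play_rows", "payload": {
  "motion": [
    [[0.07,0.004,0.18,0,0,0,1],[0.14,0.008,0.36,0,0,0,1],[0.18,0.01,0.475,0,0,0,1],[0.18,0.01,0.475,0,0,0,1],[0.18,0.01,0.475,0,0,0,-1],[0.18,0.01,0.475,0,0,0,-1],[0.18,0.01,0.475,0,0,0,-1],[0.18,0.01,0.475,0,0,0,-1],[0.18,0.01,0.475,0,0,0,-1],[0.18,0.01,0.475,0,0,0,-1]]
  ]
}}

```text
time_s: 12.7
ee_pos: [0.5406, -0.2539, 0.0353]
eef_rot: [3.139, 0.35, -0.438]
force: [0.1, 1.4, 5.5]
grip_width: 0.0558
grip_force: 20.0
```

Run:
```python
from h import *
o=get_obs(); print(o["time_s"],o["qpos"].round(3),o["ee_pos"].round(4),np.degrees(o["eef_rot"]).round(1),o["grip_width"],o["force"])
plan([(.541,-.251,.15,20,-25),(.541,-.251,.15,-70,-25)])
```

```text
12.7 [-0.492  0.803  1.251 -0.021  1.437  1.523] [ 0.5406 -0.2539  0.0353] [179.9  20.  -25.1] 0.05581274142099778 [0.05329646 1.36500198 5.45791492]
(0.541, -0.251, 0.15, 20, -25) -> -0.16 -0.01 -0.43 0.0 0.0 -0.0 rows>=2.3
(0.541, -0.251, 0.15, -70, -25) -> -0.0 -0.0 0.0 0.0 0.25 0.0 rows>=10.5
```

Request:
{"api": "play_rows", "payload": {
  "motion": [
    [[-0.03,0,-0.08,0,0,0,-1],[-0.08,0,-0.22,0,0,0,-1],[-0.13,0,-0.36,0,0,0,-1],[-0.16,0,-0.44,0,0,0,-1],[-0.16,0,-0.44,0,0,0,-1]]
  ]
}}

```text
time_s: 13.2
ee_pos: [0.5416, -0.2542, 0.1547]
eef_rot: [3.139, 0.345, -0.438]
force: [-0.1, 0.1, -0.9]
grip_width: 0.0559
grip_force: 20.0
```

Request:
{"api": "play_rows", "payload": {
  "motion": [
    [[0,0,0,0,0.25,0,-1],[0,0,0,0,0.25,0,-1],[0,0,0,0,0.25,0,-1],[0,0,0,0,0.25,0,-1],[0,0,0,0,0.25,0,-1],[0,0,0,0,0.25,0,-1],[0,0,0,0,0.25,0,-1],[0,0,0,0,0.25,0,-1],[0,0,0,0,0.25,0,-1],[0,0,0,0,0.25,0,-1]]
  ]
}}

```text
time_s: 14.2
ee_pos: [0.5497, -0.2376, 0.151]
eef_rot: [-3.068, -0.789, -0.427]
force: [0.1, 0.2, -1.0]
grip_width: 0.0561
grip_force: 20.0
```

Run:
```python
from h import *
o=get_obs(); print(o["time_s"],o["qpos"].round(3),o["ee_pos"].round(4),np.degrees(o["eef_rot"]).round(1),o["grip_width"])
plan([(.541,-.251,.15,-70,-25)])
```

```text
14.2 [-0.531  0.217  2.016  0.867  0.194  0.639] [ 0.5497 -0.2376  0.151 ] [-175.8  -45.2  -24.5] 0.056142216983245966
(0.541, -0.251, 0.15, -70, -25) -> -0.01 0.063 -0.008 -0.013 0.069 -0.002 rows>=2.9
```

Request:
{"api": "play_rows", "payload": {
  "motion": [
    [[-0.01,0.063,-0.008,-0.013,0.069,-0.002,-1],[-0.01,0.063,-0.008,-0.013,0.069,-0.002,-1],[-0.01,0.063,-0.008,-0.013,0.069,-0.002,-1],[-0.01,0.063,-0.008,-0.013,0.069,-0.002,-1],[-0.01,0.063,-0.008,-0.013,0.069,-0.002,-1],[-0.01,0.063,-0.008,-0.013,0.069,-0.002,-1],[-0.01,0.063,-0.008,-0.013,0.069,-0.002,-1],[-0.01,0.063,-0.008,-0.013,0.069,-0.002,-1],[-0.01,0.063,-0.008,-0.013,0.069,-0.002,-1],[-0.01,0.063,-0.008,-0.013,0.069,-0.002,-1]]
  ]
}}

```text
time_s: 15.2
ee_pos: [0.5402, -0.2517, 0.1492]
eef_rot: [3.129, -1.222, -0.428]
force: [0.7, -0.9, -1.5]
grip_width: 0.056
grip_force: 20.0
```

Run:
```python
from h import *
o=get_obs(); print(o["time_s"],o["qpos"].round(3),o["joint_vel"].round(2),o["ee_pos"].round(4),np.degrees(o["eef_rot"]).round(1),o["grip_width"])
for n in("top","scene"):
    c=cam(n); Q=blob(c,(45,60,30),(85,255,255),.10,.25,(.4,.7,-.35,-.15)); print(Q.min(0),Q.max(0)); 
    Q=Q[Q[:,2]>Q[:,2].max()-.012]; A=np.c_[Q[:,:2],np.ones(len(Q))]; print(len(Q),rect(Q),np.linalg.lstsq(A,Q[:,2],rcond=None)[0][:2])
plan([(.541,-.251,.15,-70,-25),(.541,-.251,.043,-70,-25)])
```

```text
15.2 [-0.534  0.318  2.208  2.988  0.61  -1.481] [ 0.17  0.22  0.18  1.64  0.79 -1.51] [ 0.5402 -0.2517  0.1492] [179.3 -70.  -24.5] 0.05602527994994666
[ 0.51096419 -0.29174239  0.12543618] [ 0.5814199  -0.21832059  0.18990071]
646 [ 547.4 -255.3   56.4   57.5   64.6] [ 0.00274476 -0.01048381]
[ 0.50951303 -0.29151319  0.11540995] [ 0.5844424  -0.21880842  0.18916423]
551 [ 546.9 -255.    54.6   58.6   65. ] [-0.03705172  0.01147556]
(0.541, -0.251, 0.15, -70, -25) -> 0.008 0.0 0.0 0.0 0.001 0.0 rows>=0.0
(0.541, -0.251, 0.043, -70, -25) -> -0.403 -0.0 0.146 0.0 -0.0 0.0 rows>=2.1
```

Base is up and level. Lowering.

Request:
{"api": "play_rows", "payload": {
  "motion": [
    [[-0.1,0,0.036,0,0,0,-1],[-0.22,0,0.08,0,0,0,-1],[-0.34,0,0.124,0,0,0,-1],[-0.41,0,0.149,0,0,0,-1],[-0.425,0,0.155,0,0,0,-1],[-0.425,0,0.155,0,0,0,-1]]
  ]
}}

```text
time_s: 15.9
ee_pos: [0.5421, -0.2514, 0.0377]
eef_rot: [3.141, -1.222, -0.434]
force: [0.1, 0.4, -0.6]
grip_width: 0.056
grip_force: 20.0
```

Run:
```python
from h import *
o=get_obs(); print(o["time_s"],o["ee_pos"].round(4),np.degrees(o["eef_rot"]).round(1),o["force"])
for n in("top","scene"):
    c=cam(n); Q=blob(c,(45,60,30),(85,255,255),.05,.25,(.4,.7,-.35,-.15)); print(np.percentile(Q[:,2],90))
```

```text
15.9 [ 0.5421 -0.2514  0.0377] [180.  -70.  -24.9] [ 0.1359861   0.37546162 -0.57571018]
0.07551103073669962
0.07755706045093208
```

Request:
{"api": "play_rows", "payload": {
  "motion": [
    [[-0.01,0,0.004,0,0,0,-1],[-0.018,0,0.006,0,0,0,-1],[-0.023,0,0.008,0,0,0,-1],[-0.023,0,0.008,0,0,0,-1],[-0.023,0,0.008,0,0,0,1],[-0.023,0,0.008,0,0,0,1],[-0.023,0,0.008,0,0,0,1],[-0.023,0,0.008,0,0,0,1],[-0.023,0,0.008,0,0,0,1]]
  ]
}}

```text
time_s: 16.9
ee_pos: [0.5419, -0.2518, 0.0323]
eef_rot: [3.136, -1.224, -0.431]
force: [0.4, -0.7, 0.7]
grip_width: 0.0918
grip_force: 0.0
```

Run:
```python
from h import *
o=get_obs(); print(o["time_s"],o["ee_pos"].round(4),np.degrees(o["eef_rot"]).round(1),o["force"],o["grip_width"])
plan([(.541,-.251,.17,-70,-25),(.541,-.251,.17,0,-25)])
```

```text
16.9 [ 0.5419 -0.2518  0.0323] [179.7 -70.2 -24.7] [ 0.40833784 -0.68167967  0.70833172] 0.09177188784133443
(0.541, -0.251, 0.17, -70, -25) -> 0.516 -0.0 -0.191 0.0 -0.0 0.0 rows>=2.8
(0.541, -0.251, 0.17, 0, -25) -> 0.0 -0.0 -0.0 0.0 -0.195 0.0 rows>=8.2
```

Request:
{"api": "play_rows", "payload": {
  "motion": [
    [[0.1,0,-0.037,0,0,0,1],[0.25,0,-0.092,0,0,0,1],[0.42,0,-0.155,0,0,0,1],[0.58,0,-0.214,0,0,0,1],[0.58,0,-0.214,0,0,0,1]]
  ]
}}

```text
time_s: 17.4
ee_pos: [0.5422, -0.2516, 0.1937]
eef_rot: [3.133, -1.234, -0.428]
force: [0.7, -0.5, -0.6]
grip_width: 0.0943
grip_force: 0.0
```

Request:
{"api": "play_rows", "payload": {
  "motion": [
    [[0,0,0,0,-0.195,0,1],[0,0,0,0,-0.195,0,1],[0,0,0,0,-0.195,0,1],[0,0,0,0,-0.195,0,1],[0,0,0,0,-0.195,0,1],[0,0,0,0,-0.195,0,1],[0,0,0,0,-0.195,0,1],[0,0,0,0,-0.195,0,1],[0,0,0,0,-0.195,0,1],[0,0,0,0,-0.195,0,1]]
  ]
}}

```text
time_s: 18.4
ee_pos: [0.5491, -0.2396, 0.1876]
eef_rot: [-2.989, -0.779, -0.414]
force: [-0.1, 0.6, -0.3]
grip_width: 0.0945
grip_force: 0.0
```

Run:
```python
from h import *
o=get_obs(); print(o["time_s"],o["qpos"].round(3),o["ee_pos"].round(4),np.degrees(o["eef_rot"]).round(1))
for n in("top","scene","wrist"):
    c=cam(n); Q=blob(c,(45,60,30),(85,255,255),.062,.08,(.4,.7,-.35,-.15)); print(len(Q),rect(Q) if len(Q)>4 else 0, Q[:,2].mean())
    m=blob(c,(0,0,150),(180,60,255),.062,.08,(.5,.6,-.3,-.2)); print(len(m),m.mean(0) if len(m) else 0)
plan([(.546,-.254,.17,0,-25)])
```

```text
18.4 [-0.586  0.164  1.975  0.843  0.368  0.636] [ 0.5491 -0.2396  0.1876] [-171.2  -44.6  -23.7]
229 [ 555.7 -259.6   55.9   40.4   66.7] 0.06896448637352094
21 [ 0.55720541 -0.26582159  0.06919618]
501 [ 549.7 -254.9   54.2   59.3   64.9] 0.07014615362685964
15 [ 0.55632095 -0.2645126   0.07109946]
1889 [ 546.8 -254.1   55.7   56.7   64.5] 0.06946526437111097
131 [ 0.55451856 -0.26413989  0.06990487]
(0.546, -0.254, 0.17, 0, -25) -> -0.047 0.067 0.049 -0.025 -0.124 0.013 rows>=5.3
```

The pot is mouth-down with its base level at z=0.070, and the mark is visible at about (0.555, -0.264). Next I regrasp from above.

Request:
{"api": "play_rows", "payload": {
  "motion": [
    [[-0.047,0.067,0.049,-0.025,-0.124,0.013,1],[-0.047,0.067,0.049,-0.025,-0.124,0.013,1],[-0.047,0.067,0.049,-0.025,-0.124,0.013,1],[-0.047,0.067,0.049,-0.025,-0.124,0.013,1],[-0.047,0.067,0.049,-0.025,-0.124,0.013,1],[-0.047,0.067,0.049,-0.025,-0.124,0.013,1],[-0.047,0.067,0.049,-0.025,-0.124,0.013,1],[-0.047,0.067,0.049,-0.025,-0.124,0.013,1],[-0.047,0.067,0.049,-0.025,-0.124,0.013,1],[-0.047,0.067,0.049,-0.025,-0.124,0.013,1]]
  ]
}}

```text
time_s: 19.55
ee_pos: [0.5456, -0.2537, 0.1708]
eef_rot: [3.141, -0.004, -0.438]
force: [0.0, 0.2, -0.6]
grip_width: 0.094
grip_force: 0.0
```

Run:
```python
from h import *
o=get_obs(); print(o["time_s"],o["qpos"].round(3),o["ee_pos"].round(4),np.degrees(o["eef_rot"]).round(1))
c=cam("wrist"); Q=blob(c,(45,60,30),(85,255,255),.062,.08,(.4,.7,-.35,-.15)); print(len(Q),rect(Q) if len(Q)>4 else 0, Q[:,2].mean())
m=blob(c,(0,0,150),(180,60,255),.062,.08,(.5,.6,-.3,-.2)); print(len(m),m.mean(0) if len(m) else 0)
for n in("top","scene"):
    c=cam(n);f=c["frame"];P=pts(c);z=P[...,2]
    m=((np.abs(z-.012)<.006)&(P[...,1]<.02)&(P[...,1]>-.2)&(P[...,0]>.40)&(P[...,0]<.69)&(f.max(-1)<110)).astype(np.uint8)
    h=cv2.inRange(cv2.cvtColor(f,cv2.COLOR_RGB2HSV),(10,20,120),(35,130,255))
    h[(P[...,1]>.05)|(P[...,1]<-.25)|(P[...,0]<.3)|(P[...,0]>.75)|(z>.05)]=0
    cs,_=cv2.findContours(cv2.morphologyEx(h,cv2.MORPH_OPEN,np.ones((3,3))),cv2.RETR_EXTERNAL,cv2.CHAIN_APPROX_NONE); k=max(cs,key=cv2.contourArea)
    W=np.array([ray(c,u,v,.012) for u,v in k[:,0]]); print(n,"sled",rect(W))
plan([(.547,-.254,.05,0,-25.5)])
```

```text
19.55 [-4.960e-01  4.580e-01  1.432e+00 -1.000e-03  1.247e+00  1.513e+00] [ 0.5456 -0.2537  0.1708] [179.9  -0.2 -25.1]
3948 [ 547.  -253.9   55.8   56.2   64.9] 0.0700642723643951
161 [ 0.55388555 -0.26383602  0.07047441]
top sled [587.9 -99.6 293.4 313.8  89.9]
scene sled [548.8 -83.9 134.9 224.1  83.9]
(0.547, -0.254, 0.05, 0, -25.5) -> 0.003 -0.003 0.484 0.0 -0.001 0.001 rows>=2.4
```

Request:
{"api": "play_rows", "payload": {
  "motion": [
    [[0.003,-0.001,0.18,0,0,0,1],[0.005,-0.003,0.36,0,0,0,1],[0.005,-0.003,0.48,0,0,0,1],[0.005,-0.003,0.48,0,0,0,1],[0.005,-0.003,0.48,0,0,0,-1],[0.005,-0.003,0.48,0,0,0,-1],[0.005,-0.003,0.48,0,0,0,-1],[0.005,-0.003,0.48,0,0,0,-1],[0.005,-0.003,0.48,0,0,0,-1],[0.005,-0.003,0.48,0,0,0,-1]]
  ]
}}

```text
time_s: 20.7
ee_pos: [0.5476, -0.2545, 0.0514]
eef_rot: [3.138, -0.003, -0.439]
force: [-1.1, 1.3, 4.9]
grip_width: 0.0558
grip_force: 20.0
```

Run:
```python
from h import *
o=get_obs(); print(o["time_s"],o["ee_pos"].round(4),np.degrees(o["eef_rot"]).round(1),o["grip_width"],o["force"])
z=o["ee_pos"][2]
plan([(.547,-.254,.14,0,-25),(.592,-.0875,.14,0,-6),(.592,-.0875,z+.014,0,-6)])
```

```text
20.7 [ 0.5476 -0.2545  0.0514] [179.8  -0.2 -25.1] 0.055790332629403555 [-1.10925311  1.27224671  4.90830231]
(0.547, -0.254, 0.14, 0, -25) -> -0.002 0.0 -0.355 0.001 -0.001 -0.0 rows>=1.8
(0.592, -0.0875, 0.14, 0, -6) -> -0.12 -0.679 0.003 -0.001 0.0 -0.053 rows>=3.4
(0.592, -0.0875, np.float64(0.06537096030132664), 0, -6) -> 0.001 -0.001 0.298 0.0 0.0 -0.0 rows>=1.5
```

Request:
{"api": "play_rows", "payload": {
  "motion": [
    [[0,0,-0.12,0,0,0,-1],[0,0,-0.24,0,0,0,-1],[0,0,-0.355,0,0,0,-1],[0,0,-0.355,0,0,0,-1]]
  ]
}}

```text
time_s: 21.1
ee_pos: [0.5487, -0.2548, 0.1435]
eef_rot: [3.138, -0.009, -0.439]
force: [0.5, -0.4, -0.9]
grip_width: 0.0555
grip_force: 20.0
```

Request:
{"api": "play_rows", "payload": {
  "motion": [
    [[-0.02,-0.12,0,0,0,-0.009,-1],[-0.05,-0.28,0,0,0,-0.022,-1],[-0.08,-0.44,0,0,0,-0.035,-1],[-0.1,-0.58,0,0,0,-0.046,-1],[-0.12,-0.679,0.003,0,0,-0.053,-1],[-0.12,-0.679,0.003,0,0,-0.053,-1],[-0.12,-0.679,0.003,0,0,-0.053,-1]]
  ]
}}

```text
time_s: 21.8
ee_pos: [0.592, -0.0875, 0.1372]
eef_rot: [3.138, 0.0, -0.106]
force: [1.1, 0.2, -1.4]
grip_width: 0.0558
grip_force: 20.0
```

Request:
{"api": "play_rows", "payload": {
  "motion": [
    [[0,0,0.12,0,0,0,-1],[0,0,0.22,0,0,0,-1],[0,0,0.28,0,0,0,-1],[0,0,0.296,0,0,0,-1],[0,0,0.296,0,0,0,-1]]
  ]
}}

```text
time_s: 22.3
ee_pos: [0.5923, -0.0888, 0.0642]
eef_rot: [3.138, -0.001, -0.107]
force: [-0.4, 0.3, -0.8]
grip_width: 0.056
grip_force: 20.0
```

Run:
```python
from h import *
o=get_obs(); print(o["time_s"],o["ee_pos"].round(4),np.degrees(o["eef_rot"]).round(1),o["grip_width"],o["force"])
c=cam("scene");save(c,"f",(60,60,360,300),2.5)
Q=blob(c,(45,60,30),(85,255,255),.072,.1,(.4,.7,-.2,.05)); print(len(Q),rect(Q),Q[:,2].mean())
```

```text
22.3 [ 0.5923 -0.0888  0.0642] [ 1.798e+02 -1.000e-01 -6.100e+00] 0.056039261810388125 [-0.40470499  0.28920458 -0.76840557]
426 [594.9 -89.2  57.8  58.2  83.3] 0.08289653093893375
```

View pics/f.png

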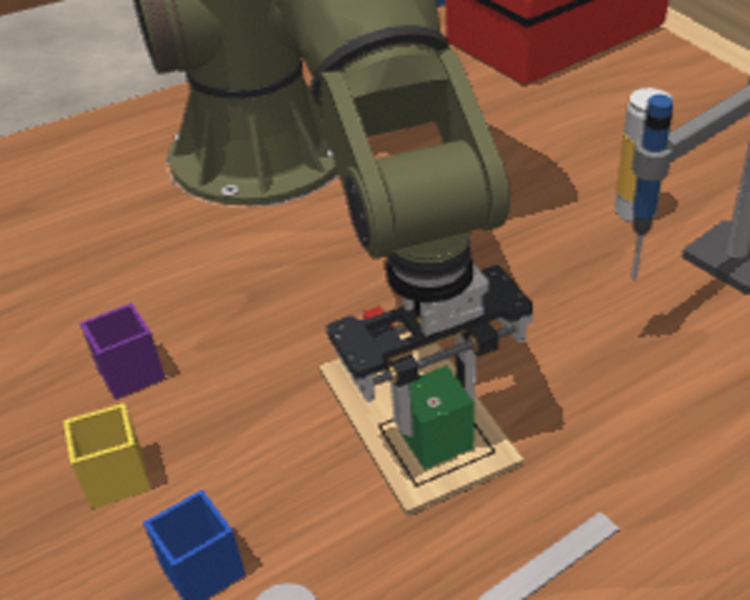

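The pot sits inside the outlined square, base up, with the mark at (433,401). I'll lower the last millimetre, release and lift.

Request:
{"api": "play_rows", "payload": {
  "motion": [
    [[0,0,0.004,0,0,0,-1],[0,0,0.006,0,0,0,-1],[0,0,0.006,0,0,0,1],[0,0,0.006,0,0,0,1],[0,0,0.006,0,0,0,1],[0,0,0.006,0,0,0,1],[0,0,0.006,0,0,0,1]]
  ]
}}

```text
time_s: 23.05
ee_pos: [0.5923, -0.0879, 0.0626]
eef_rot: [3.138, -0.001, -0.106]
force: [0.1, 0.0, 0.7]
grip_width: 0.0923
grip_force: 0.0
```

Request:
{"api": "play_rows", "payload": {
  "motion": [
    [[0,0,-0.1,0,0,0,1],[0,0,-0.25,0,0,0,1],[0,0,-0.4,0,0,0,1],[0,0,-0.48,0,0,0,1],[-0.2,0,-0.48,0,0,0,1],[-0.4,0,-0.48,0,0,0,1],[-0.4,0,-0.48,0,0,0,1],[-0.4,0,-0.48,0,0,0,1]]
  ]
}}

```text
time_s: 23.85
ee_pos: [0.4927, -0.077, 0.1832]
eef_rot: [3.138, -0.003, -0.106]
force: [1.4, -0.2, 0.5]
grip_width: 0.0939
grip_force: 0.0
```

```bash
cat > m.py <<'E'
from h import *
o=get_obs(); print(o["time_s"],o["ee_pos"].round(4),np.degrees(o["eef_rot"]).round(1),o["grip_width"],o["force"].round(1))
for n in("top","scene","wrist"):
    c=cam(n);f=c["frame"];P=pts(c)
    Q=blob(c,(45,60,30),(85,255,255),.074,.09,(.4,.8,-.3,.35))
    if len(Q)>10:
        ctr=Q.mean(0); print(n,"pot",len(Q),rect(Q),Q[:,2].mean().round(4))
        hsv=cv2.cvtColor(f,cv2.COLOR_RGB2HSV); w=((hsv[...,1]<90)&(hsv[...,2]>110))|((hsv[...,0]<8)|(hsv[...,0]>172))&(hsv[...,1]>90)
        w&=(np.abs(P[...,2]-.082)<.006)&(np.abs(P[...,:2]-ctr[:2]).max(-1)<.022)
        v,u=np.nonzero(w); 
        if len(u): print(n,"mark",len(u),ray(c,u.mean(),v.mean(),.082).round(4))
    Q=blob(c,(0,150,50),(8,255,255),.066,.08,(.35,.6,-.2,.3))
    Q=Q[np.linalg.norm(Q[:,:2]-np.median(Q[:,:2],0),axis=1)<.035]
    if len(Q)>5: print(n,"handle",len(Q),rect(Q))
    P_=P[(P[...,2]>.102)&(P[...,2]<.15)&(abs(P[...,1]-.168)<.03)&(abs(P[...,0]-.588)<.03)]
    if len(P_)>5: print(n,"bit",len(P_),P_.mean(0))
E
python3 m.py
```

```text
23.85 [ 0.4927 -0.077   0.1832] [ 1.798e+02 -1.000e-01 -6.100e+00] 0.09393899984649723 [ 1.4 -0.2  0.5]
top pot 12 [609.5 -64.9   2.4  23.2  77.8] 0.0806
top mark 10 [ 0.6097 -0.0653  0.082 ]
top bit 13 [0.58533626 0.16866123 0.122718  ]
scene pot 450 [594.  -89.8  57.3  58.8  85. ] 0.0822
scene mark 19 [ 0.6016 -0.095   0.082 ]
scene handle 98 [461.4 -74.5  22.   42.3  82.4]
scene bit 35 [0.58836838 0.16862515 0.12692348]
wrist pot 5071 [592.3 -87.7  56.   55.8  83.9] 0.082
wrist mark 262 [ 0.6015 -0.0949  0.082 ]
wrist handle 879 [460.4 -72.3  21.2  39.2  84.6]
  return _methods._mean(a, axis=axis, dtype=dtype,
  ret = um.true_divide(
```

Run:
```python
from h import *
plan([(.461,-.073,.12,0,-6),(.461,-.073,.052,0,-6)])
# bit tip: dark thin column, two-view triangulation of the lowest pixel
for n in("top","scene"):
    c=cam(n);P=pts(c);m=(P[...,2]>.09)&(P[...,2]<.155)&(abs(P[...,1]-.168)<.02)&(abs(P[...,0]-.588)<.02)
    v,u=np.nonzero(m); k=np.argsort(P[m][:,2])
    # fit image line of bit, use its sub-pixel centre at several heights
    for h in(.10,.11,.12,.13,.14,.15):
        s=abs(P[m][:,2]-h)<.006
        if s.sum(): print(n,h,s.sum(),ray(c,u[s].mean(),v[s].mean(),P[m][s,2].mean()).round(4))
c=cam("top");P=pts(c);q=P[(P[...,2]>.15)&(P[...,2]<.19)&(abs(P[...,1]-.346)<.06)&(P[...,0]<.46)&(P[...,0]>.25)];print("spray",q.min(0),q.max(0))
```

```text
(0.461, -0.073, 0.12, 0, -6) -> -0.133 -0.004 0.251 0.001 -0.0 -0.0 rows>=1.4
(0.461, -0.073, 0.052, 0, -6) -> -0.001 0.001 0.272 -0.0 -0.0 -0.0 rows>=1.4
top 0.1 4 [0.5857 0.1683 0.1039]
top 0.11 5 [0.5857 0.1695 0.1093]
top 0.12 4 [0.5853 0.1689 0.118 ]
top 0.13 3 [0.5861 0.1678 0.1295]
top 0.14 3 [0.5848 0.1686 0.1379]
scene 0.1 3 [0.5883 0.1687 0.1028]
scene 0.11 6 [0.5897 0.1675 0.1107]
scene 0.12 9 [0.5884 0.1684 0.1204]
scene 0.13 7 [0.5893 0.1681 0.1306]
scene 0.14 9 [0.5887 0.1685 0.1409]
scene 0.15 9 [0.5882 0.1695 0.149 ]
spray [0.38014871 0.31986988 0.1500292 ] [0.4325967  0.37354909 0.17511665]
```

Request:
{"api": "play_rows", "payload": {
  "motion": [
    [[-0.133,-0.004,0.1,0,0,0,1],[-0.133,-0.004,0.25,0,0,0,1],[-0.133,-0.004,0.25,0,0,0,1],[-0.133,-0.003,0.4,0,0,0,1],[-0.133,-0.003,0.515,0,0,0,1],[-0.133,-0.003,0.515,0,0,0,1]]
  ]
}}

```text
time_s: 24.75
ee_pos: [0.4594, -0.073, 0.0522]
eef_rot: [3.138, 0.003, -0.106]
force: [0.7, 0.3, 0.3]
grip_width: 0.0942
grip_force: 0.0
```

Request:
{"api": "play_rows", "payload": {
  "motion": [
    [[0,0,0,0,0,0,-1],[0,0,0,0,0,0,-1],[0,0,0,0,0,0,-1],[0,0,0,0,0,0,-1],[0,0,0,0,0,0,-1],[0,0,0,0,0,0,-1],[0,0,0,0,0,0,-1],[0,0,0,0,0,0,-1],[0,0,0,0,0,0,-1],[0,0,0,0,0,0,-1]]
  ],
  "grip_force": 30
}}

```text
time_s: 25.75
ee_pos: [0.4599, -0.0732, 0.0537]
eef_rot: [3.138, -0.001, -0.106]
force: [0.1, -0.9, 1.2]
grip_width: 0.022
grip_force: 30.0
```

```bash
python3 m.py 2>/dev/null
python3 - <<'E'
from h import *
o=get_obs(); x,y,z=o["ee_pos"]
plan([(x-.0145,y+.255,z,0,-6)])
E
```

```text
25.75 [ 0.4599 -0.0732  0.0537] [ 1.798e+02 -1.000e-01 -6.100e+00] 0.021978260087300895 [ 0.1 -0.9  1.2]
top pot 477 [593.2 -88.4  54.   55.6  84.2] 0.081
top mark 42 [ 0.6028 -0.0954  0.082 ]
top bit 14 [0.58545969 0.16849206 0.12148499]
scene pot 449 [594.3 -89.4  56.7  58.   83.4] 0.0823
scene mark 20 [ 0.6017 -0.0947  0.082 ]
scene handle 72 [463.1 -74.6  19.8  41.6  82.9]
scene bit 33 [0.58871107 0.16836983 0.12733096]
wrist pot 1687 [565.1 -84.9  55.8   2.8  83.9] 0.0802
wrist handle 2957 [462.3 -72.6  21.8  36.4  84.4]
(np.float64(0.4453953855457658), np.float64(0.1818154925668845), np.float64(0.05373883258459474), 0, -6) -> -0.166 -1.008 -0.004 0.001 -0.0 -0.0 rows>=5.1
```

Request:
{"api": "play_rows", "payload": {
  "motion": [
    [[-0.002,-0.01,0,0,0,0,-1],[-0.005,-0.03,0,0,0,0,-1],[-0.01,-0.06,0,0,0,0,-1],[-0.016,-0.1,0,0,0,0,-1],[-0.023,-0.14,-0.001,0,0,0,-1],[-0.03,-0.18,-0.001,0,0,0,-1],[-0.036,-0.22,-0.001,0,0,0,-1],[-0.043,-0.26,-0.001,0,0,0,-1],[-0.049,-0.3,-0.001,0,0,0,-1],[-0.056,-0.34,-0.001,0,0,0,-1]]
  ]
}}

```text
time_s: 26.9
ee_pos: [0.455, 0.0136, 0.0537]
eef_rot: [3.138, -0.002, -0.106]
force: [0.8, -5.2, 4.7]
grip_width: 0.0221
grip_force: 30.0
```

Request:
{"api": "play_rows", "payload": {
  "motion": [
    [[-0.007,-0.04,0,0,0,0,-1],[-0.013,-0.08,0,0,0,0,-1],[-0.02,-0.12,0,0,0,0,-1],[-0.026,-0.16,-0.001,0,0,0,-1],[-0.033,-0.2,-0.001,0,0,0,-1],[-0.039,-0.24,-0.001,0,0,0,-1],[-0.046,-0.28,-0.001,0,0,0,-1],[-0.052,-0.32,-0.001,0,0,0,-1],[-0.059,-0.36,-0.002,0,0,0,-1],[-0.066,-0.4,-0.002,0,0,0,-1]]
  ]
}}

```text
time_s: 27.9
ee_pos: [0.449, 0.1148, 0.0537]
eef_rot: [3.138, -0.001, -0.106]
force: [-0.0, -4.2, 5.6]
grip_width: 0.022
grip_force: 30.1
```

Request:
{"api": "play_rows", "payload": {
  "motion": [
    [[-0.007,-0.04,0,0,0,0,-1],[-0.013,-0.08,0,0,0,0,-1],[-0.02,-0.12,0,0,0,0,-1],[-0.026,-0.16,-0.001,0,0,0,-1],[-0.033,-0.2,-0.001,0,0,0,-1],[-0.038,-0.23,-0.001,0,0,0,-1],[-0.042,-0.255,-0.001,0,0,0,-1],[-0.044,-0.27,-0.001,0,0,0,-1],[-0.046,-0.28,-0.001,0,0,0,-1],[-0.046,-0.28,-0.001,0,0,0,-1]]
  ]
}}

```text
time_s: 28.9
ee_pos: [0.4451, 0.1853, 0.0537]
eef_rot: [3.138, -0.001, -0.106]
force: [1.1, -1.1, 3.9]
grip_width: 0.0217
grip_force: 30.0
```

```bash
python3 m.py 2>/dev/null
python3 - <<'E'
from h import *
c=cam("scene"); save(c,"g",(230,80,390,220),5)
E
```

```text
28.9 [0.4451 0.1853 0.0537] [ 1.798e+02 -1.000e-01 -6.100e+00] 0.02171417165603308 [ 1.1 -1.1  3.9]
top pot 464 [578.  168.2  56.7  55.8  83.9] 0.081
top mark 40 [0.5878 0.163  0.082 ]
top bit 14 [0.58532498 0.16839597 0.12204275]
scene pot 321 [579.5 167.8  58.   60.   83.2] 0.0821
scene mark 16 [0.587 0.164 0.082]
scene handle 48 [453.4 187.4  18.1  39.   51.1]
scene bit 34 [0.58831301 0.16890358 0.12612246]
wrist pot 1740 [550.3 173.   56.2   3.1  84.2] 0.0801
wrist handle 2979 [447.2 185.4  21.9  36.2  83. ]
```

View pics/g.png

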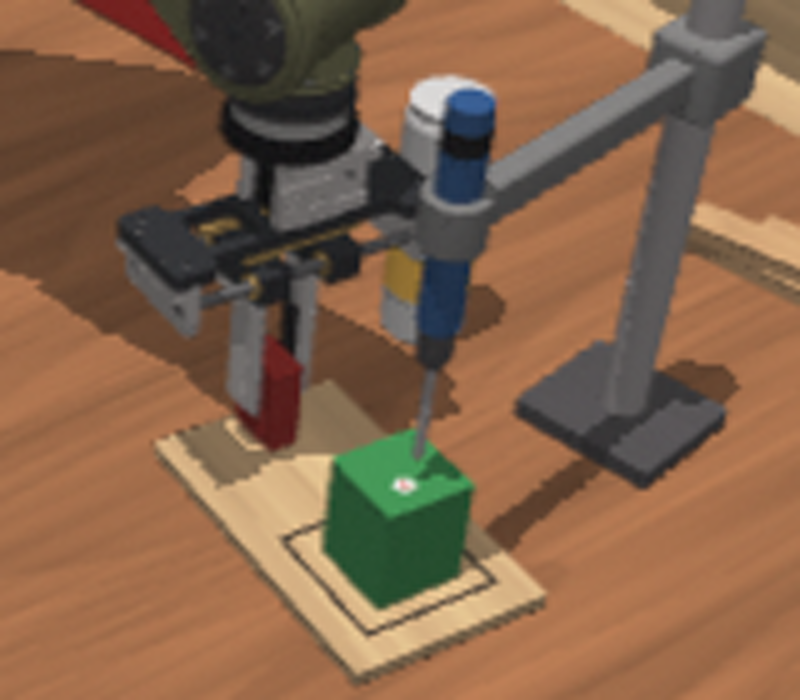

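The mark at (404,486) is just short of the bit tip, about 6.5 mm in y in both views. The last nudge follows, then release and retreat.

Request:
{"api": "play_rows", "payload": {
  "motion": [
    [[-0.001,-0.008,0,0,0,0,-1],[-0.003,-0.018,0,0,0,0,-1],[-0.004,-0.026,0,0,0,0,-1],[-0.004,-0.026,0,0,0,0,-1],[-0.004,-0.026,0,0,0,0,-1]]
  ]
}}

```text
time_s: 29.6
ee_pos: [0.4448, 0.1912, 0.0537]
eef_rot: [3.138, -0.001, -0.106]
force: [0.2, -2.3, 5.6]
grip_width: 0.0218
grip_force: 30.0
```

```bash
python3 m.py 2>/dev/null | grep -v handle
```

```text
29.6 [0.4448 0.1912 0.0537] [ 1.798e+02 -1.000e-01 -6.100e+00] 0.021767232637670168 [ 0.2 -2.3  5.6]
top pot 471 [577.4 174.4  57.3  55.4  84.1] 0.081
top mark 35 [0.5867 0.1673 0.082 ]
top bit 14 [0.58548558 0.16850796 0.12138897]
scene pot 319 [579.6 173.5  57.6  58.8  84. ] 0.082
scene mark 15 [0.5863 0.1699 0.082 ]
scene bit 32 [0.5886777  0.16828134 0.12815875]
wrist pot 1741 [550.  178.8  56.    3.   83.9] 0.0801
```

Request:
{"api": "play_rows", "payload": {
  "motion": [
    [[0,0,0,0,0,0,1],[0,0,0,0,0,0,1],[0,0,0,0,0,0,1],[0,0,0,0,0,0,1],[0,0,0,0,0,0,1],[0,0,0,0,0,0,1],[0,0,-0.06,0,0,0,1],[0,0,-0.16,0,0,0,1],[0,0,-0.26,0,0,0,1],[0,0,-0.3,0,0,0,1]]
  ]
}}

```text
time_s: 30.75
ee_pos: [0.4454, 0.1919, 0.1307]
eef_rot: [3.139, -0.004, -0.106]
force: [-0.8, -0.5, 0.3]
grip_width: 0.0934
grip_force: 0.0
```

Request:
{"api": "play_rows", "payload": {
  "motion": [
    [[-0.1,0.05,0,0,0,0,1],[-0.25,0.15,0,0,0,0,1],[-0.35,0.3,0,0,0,0,1],[-0.35,0.4,0,0,0,0,1],[-0.35,0.4,0,0,0,0,1],[-0.35,0.4,0,0,0,0,1]]
  ]
}}

```text
time_s: 31.35
ee_pos: [0.3473, 0.1014, 0.1288]
eef_rot: [3.138, -0.001, -0.107]
force: [0.1, -0.2, -0.3]
grip_width: 0.094
grip_force: 0.0
```

```bash
python3 m.py 2>/dev/null
python3 - <<'E'
from h import *
save(cam("scene"),"i",(230,80,390,220),5)
E
```

```text
31.35 [0.3473 0.1014 0.1288] [ 1.798e+02 -1.000e-01 -6.100e+00] 0.0940446389773051 [ 0.1 -0.2 -0.3]
top pot 468 [577.8 173.9  56.8  56.1  84.3] 0.081
top mark 36 [0.5866 0.1671 0.082 ]
top handle 139 [444.6 189.3  21.8  36.6  84. ]
top bit 15 [0.58565964 0.16852391 0.11939136]
scene pot 315 [578.8 173.   57.2  59.3  82.7] 0.0821
scene mark 15 [0.5863 0.1699 0.082 ]
scene handle 83 [447.  188.4  22.9  44.4  82.5]
scene bit 34 [0.58870222 0.16836144 0.1280382 ]
wrist handle 2072 [444.6 190.8  21.2  38.2  83. ]
```

View pics/i.png

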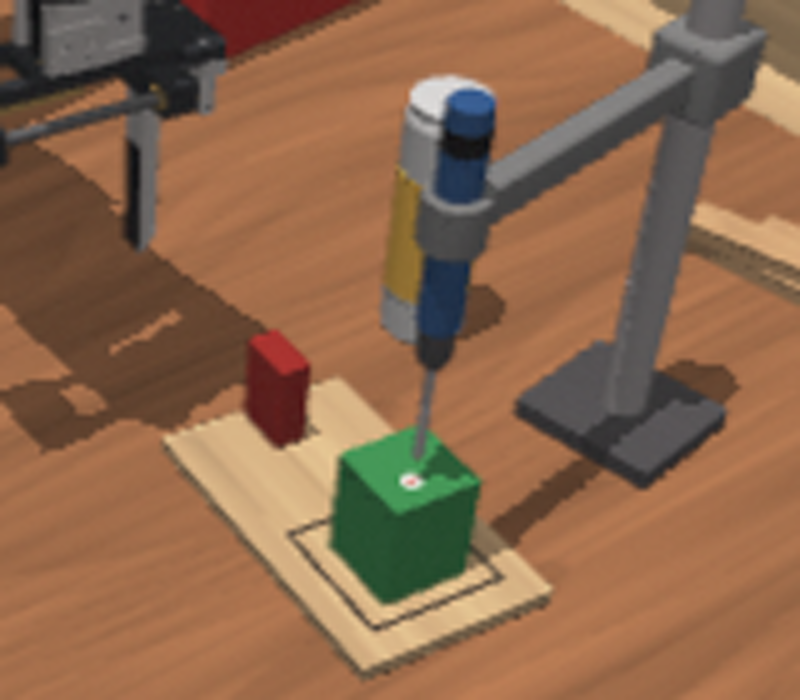

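It looks right. Before handing in I'll check by intersecting the bit's azimuth from the two cameras, which doesn't depend on depth.

Run:
```python
from h import *
L={"bit":[],"chuck":[],"hand":[],"mark":[]}
for n in("top","scene"):
    for rep in range(3):
        c=cam(n);P=pts(c);K=c["camera_matrix"];o=c["T"][:3,3]
        for k,z0,z1 in(("bit",.098,.155),("chuck",.162,.183),("hand",.19,.225)):
            m=(P[...,2]>z0)&(P[...,2]<z1)&(np.hypot(P[...,1]-.17,P[...,0]-.587)<.03)
            v,u=np.nonzero(m); d=np.array([ray(c,a,b,0)-o for a,b in zip(u,v)])
            az=np.arctan2(d[:,1],d[:,0]); a=az.mean() if k=="bit" else (az.min()+az.max())/2
            L[k].append((n,o,a,len(u)))
for k in("bit","chuck","hand"):
    g=[(o,np.mean([x[2] for x in L[k] if x[0]==n])) for n in("top","scene") for o in [next(x[1] for x in L[k] if x[0]==n)]]
    A=np.array([[np.sin(a),-np.cos(a)] for o,a in g]); b=[A[i]@g[i][0][:2] for i in(0,1)]
    print(k,np.linalg.solve(A,b).round(4),[x[3] for x in L[k]])
```

```text
bit [0.5874 0.1698] [15, 15, 15, 37, 39, 38]
chuck [0.5882 0.1697] [15, 15, 15, 39, 39, 39]
hand [0.5873 0.1698] [37, 36, 40, 109, 110, 111]
```

```bash
python3 -c "
from station import workorder
print(workorder.hand_in())"
```

```text
the job is handed in; nothing more can be done
None
```

The job is handed in: the green pot stands mouth-down and released in the outlined square, and the sled is parked with the drill mark about 1 mm from under the bit tip (3 mm at worst) by my measurements; no verdict came back.

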